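Change the whetstone in its holder from coarse to fine

ROBOT

A 7-joint arm with a two-finger parallel gripper is mounted at the origin on a cart in front of the work surface, level with it; the furniture and walls round the work are solid. World frame = base frame: x ahead of the robot, y to its left, z up, the work surface at z = 0. Lengths are in m, angles in rad, forces in N, time in s.
With the tool pointing down it reaches from about 0.4 to 0.85 m from the base axis. Payload 10.4 kg.
Tool frame: the origin (TCP) lies at the very end of the fingers, on their centre line; the grasp point (between the pads) lies 19 mm behind it; z points along the fingers, y is the line along which they close (so a half turn about z gives the same grasp; the last joint's range is limited). The gripper opens to 87 mm and grips with 3 to 60 N. Pads are 19 mm wide; open, the fingers measure 117 mm over their backs; the gripper's body (75 mm by 190 mm) begins 51 mm behind the grasp point.
Start: joints at [1.202, 0.332, -0.065, 1.46, 0.022, 1.35, -0.088], TCP at [0.212, -0.588, 0.223] pointing down, gripper open.
Joint ranges: [-2.6, 2.6], [-0.5, 2.12], [-1.47, 1.34], [0.16, 2.42], [-1.27, 4.41], [0.06, 2.06], [-2.6, 2.6]. Speed limits (rad/s): [2.22, 2.22, 2.79, 2.79, 3.14, 3.14, 3.14].

INTERFACE

Orientations are given as a unit quaternion [x, y, z, w].
In Python, from bench import * gives the robot as it stands.
- The arm moves only by the tool carry_out, never from a script. Its argument "deltas" is a list of rows, each an object with "hand": the finger opening in mm, from 0 to 87; "dp": the shift along the tool's x, y, z each as a share of 250 mm, from -1 to 1, a list of three; "spin": the turn about the tool's z as a share of pi rad, from -1 to 1. In form: [{"hand": hand, "dp": [dx, dy, dz], "spin": spin}, ...]. A call has 1 to 20 rows; each row is the pose to reach, as a shift and turn from the pose commanded when the call began, along the tool's axes at that moment, turning the shorter way round; what a row does not reach only later rows make up. A row lasts 1/10 s, in which the tool goes at most 50 mm and 8.59 degrees, less where a joint would pass 70% of its speed; a pose out of reach is approached as far as the arm can. A call with a number of a shift or a turn outside -1 to 1 is refused whole. A call with a gripper value outside its range is refused whole. The fingers move at their own pace and stop on an object; "force" is the grip in N (left out, the last holds). Time passes only in rows, so rows that repeat a pose let the fingers close. It gives the time, the measured TCP pose, the force, the opening and the grip force at its end, in the units of the state.
- read_state(): the state, without advancing time (a new reading comes with each control period).
- camera(name): name is "side" or "top"; returns the picture (480x640x3 uint8, red, green, blue); there is no depth.
- get_calibration(name): a dict with "fx", "fy", "cx", "cy" (pixels), "R" (3x3) and "t" (3): a world point X has camera coordinates R X + t. Camera axes: x right, y down, z forward; pixel columns grow to the right and rows downward; lengths in m; the calibration is good to about 2 mm. A picture is of the moment at which its call begins. get_calibration takes no time and is no camera call.
- close_job(): hands the job in; it is judged then, once.
The state is a dict: "time": time; "joint_positions": joint angles; "joint_vel": joint speeds; "joint_torque": joint torques, N m; "ee_pos": TCP position; "eef_rot": TCP orientation; "ft_force": force on the tool from outside, world axes, zero at the start; "torque": the same for the moment, N m; "width": finger opening in m; "grip_force": force on a finger pad.
Only numpy, scipy, OpenCV 4.12 (cv2) and the standard library are available. Lean on these libraries where they do the work, as an engineer would, in place of code of your own. Each camera call takes 0.05 s, during which the arm holds its last target. There are 200 camera calls.

TASK

The knives come next at the fine grit: take the reddish-brown coarse whetstone out of the wooden holder and lay it flat in the steel tray, and seat the green fine whetstone in the holder's pocket in its place, round end to round end, fully down, flat and square. The stones chip, so set them down rather than dropping them, and leave the bowl and the mug where they stand.

Things in the scene. Friction and masses are not known exactly. Their poses are not given: they have to be found in the camera images.
- fine_stone: green fine whetstone, loose, 0.3 to 0.6 kg: a flat block 150 long (x) x 50 wide (y) x 26 high (z), vertical sides; its +x end is a half circle of radius 25, its -x end is square; a blue dot on top near the round end. Origin: centre of the underside, halfway along the length; z up. At the start it lies on the worktop, in any direction
- coarse_stone: reddish-brown coarse whetstone, loose, of the same shape, size, dot and axes as the green one. At the start it sits in the holder's pocket
- holder: wooden whetstone holder, fixed, 172 long (x) x 72 wide (y) x 19 high, +x end round; open pocket of the stone's outline, 153 x 53, 9 deep, floor 10 above the worktop: 1.5 play on every side; a seated stone stands 17 above the rim. The pocket walls' top 4 mm flare out by 3. Blue dot on the rim at the round end. Origin: on the worktop under the pocket's centre; x to the round end, z up
- pocket (a point): centre of the holder's pocket, on the pocket floor; axes as the holder's. The origin of a perfectly seated stone lies here
- pocket_round_end (a point): on the pocket floor, 75 mm from its centre towards the round end (holder's +x): where fine_stone_round_end comes to lie
- fine_stone_round_end (a point): tip of the green stone's round end, at the height of its underside (75 mm from its origin along its +x)
- tray: shallow open steel tray fixed to the worktop, outside 200 (x) x 130 (y) x 14 high, walls 4 thick. Origin: underside centre, z up
- tray_in (a point): centre of the tray's inner floor, axes as the tray's; the floor there measures 192 (x) x 122 (y)
- bowl: small white bowl with dark rim, 127 across, 64 high, loose bystander; origin: centre of its underside
- mug: yellow mug, 78 across, 113 with its handle, 102 high, loose bystander; origin: centre of its underside (handle included)
- microwave: large black microwave oven behind the work, 280 high, fixed: keep the gripper and its swings clear of it. Origin: underside centre; its front lies 130 nearer the robot (-x), its upright door handle (110 to the right of the middle, -y) 50 nearer still; it spans 245 to either side (y)

How it is judged:
At the end, for the whole second after the job is handed in: Green stone in the pocket: centre within 4 mm, round end within 6 mm of the pocket's, underside under 2 mm above its floor, tilt under 0.025 rad. Coarse stone in the tray: underside within 3 mm of its floor, tilt under 0.05 rad, centre within 90 (x), 60 mm (y) of the tray's. Both at rest (horizontal distance between fine_stone and pocket below 0.004 m and z of fine_stone in the frame of pocket between -0.003 and 0.002 m and angle between fine_stone's own z axis and vertical below 0.025 rad and horizontal distance between fine_stone_round_end and pocket_round_end below 0.006 m and x of coarse_stone in the frame of tray_in between -0.09 and 0.09 m and y of coarse_stone in the frame of tray_in between -0.06 and 0.06 m and z of coarse_stone in the frame of tray_in between -0.003 and 0.003 m and angle between coarse_stone's own z axis and vertical below 0.05 rad and linear speed of each of fine_stone, coarse_stone below 0.01 m/s); the robot touches nothing.
It fails at once if the green stone is dropped (falls free of the fingers faster than 0.6 m/s) (linear speed of fine_stone above 0.6 m/s and contact force between fine_stone and the fingers below 0.05 N).
It fails at once if the coarse stone is dropped (falls free of the fingers faster than 0.6 m/s) (linear speed of coarse_stone above 0.6 m/s and contact force between coarse_stone and the fingers below 0.05 N).
It fails at once if the bowl is pushed more than 30 mm (distance of bowl from where it was at the start of the episode above 0.03 m).
It fails at once if the mug is pushed more than 30 mm (distance of mug from where it was at the start of the episode above 0.03 m).
It also fails if it takes over 72 s, if anything falls off the work surface, if the arm or the gripper's body presses on something with over 40 N, if the wrist force passes 120 N, or if a joint passes its speed limit or range.

## Working session

There is one attempt and no reset: what is moved stays moved. The work goes in short steps, Python scripts to look and compute and a tool call to move; the robot and the scene stay as the last step left them, time stands still between calls to the robot, and variables do not carry over. Pictures are saved under pics/ and viewed, at most 10 in all, crops included, and the job is handed in when it is done.

Besides the shell and the picture viewer there is one more tool, called after "Emit:" as name([rows], argument=value, ...), one row to a line, values as JSON. carry_out: Moves the arm, as the interface text tells. Its arguments: {"type":"object","properties":{"deltas":{"type":"array","items":{"type":"object","properties":{"hand":{"type":"number"},"dp":{"type":"array","items":{"type":"number","minimum":-1,"maximum":1}},"spin":{"type":"number","minimum":-1,"maximum":1}}}},"force":{"type":"number"}},"required":["deltas"]}

```bash
mkdir -p pics; ls; python3 - <<'E'
from bench import *
import cv2, numpy as np
s=read_state();print({k:np.round(v,4).tolist() for k,v in s.items()})
for n in ("side","top"):
    c=get_calibration(n);print(n,{k:np.round(v,3).tolist() for k,v in c.items()})
    cv2.imwrite(f"pics/{n}0.png",camera(n)[:,:,::-1])
E
```

```text
pics
{'time': 0.0, 'joint_positions': [1.2024, 0.3329, -0.0647, 1.4609, 0.0216, 1.3499, -0.0885], 'joint_vel': [0.0001, 0.0006, 0.0007, 0.0004, -0.0001, 0.0, -0.0005], 'joint_torque': [0.0008, -62.3251, 0.0253, -38.9897, -0.0613, 0.0398, 0.0001], 'ee_pos': [0.2117, -0.5877, 0.2218], 'eef_rot': [0.9851, 0.172, -0.0001, -0.0007], 'ft_force': [-0.3002, -0.1013, 0.4294], 'torque': [-0.016, 0.0394, -0.0275], 'grip_force': 0.0, 'width': 0.0869}
side {'fx': 568.22, 'fy': 568.22, 'cx': 312.908, 'cy': 239.751, 'R': [[0.952, -0.306, 0.006], [-0.154, -0.498, -0.853], [0.264, 0.811, -0.521]], 't': [-0.534, 0.122, 1.597]}
top {'fx': 522.315, 'fy': 522.315, 'cx': 320.051, 'cy': 231.773, 'R': [[0.008, -1.0, -0.005], [-0.997, -0.007, -0.071], [0.07, 0.005, -0.998]], 't': [0.027, 0.592, 1.442]}
```

View pics/top0.png

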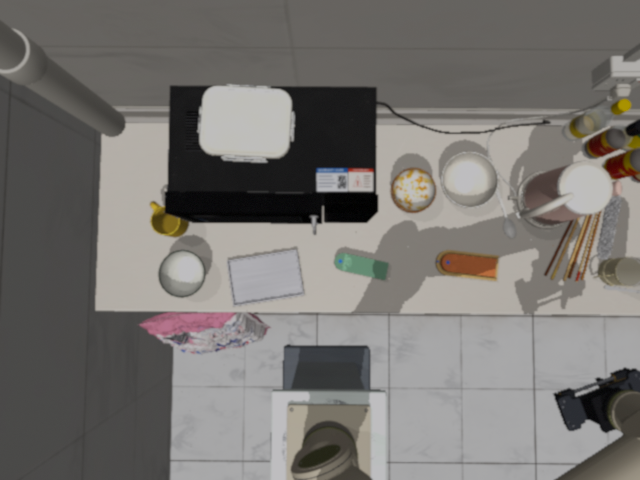

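View pics/side0.png

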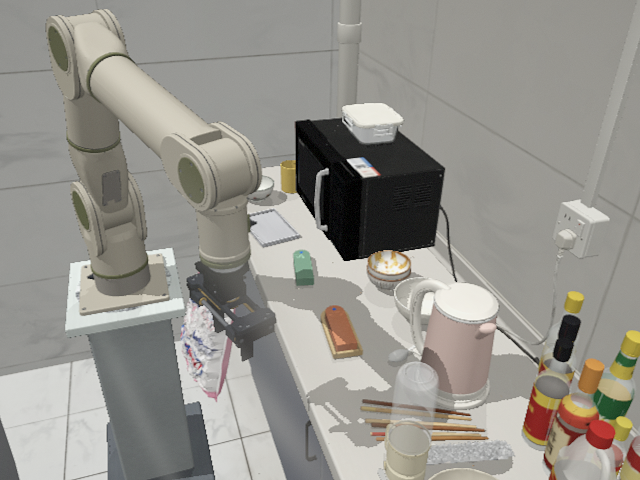

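The top view shows the holder with the coarse stone at about (467,264), the green stone at (362,265) with its dot on the left, the tray at (266,275), and the bowl and mug at the left. The side view shows the green stone at (303,267) and the holder at (340,330).

```bash
cat > h.py <<'E'
from bench import *
import cv2, numpy as np
C={n:get_calibration(n) for n in("side","top")}
C={n:{k:np.array(v) for k,v in c.items()} for n,c in C.items()}
def ray(n,p):
    c=C[n];d=c["R"].T@np.array([(p[0]-c["cx"])/c["fx"],(p[1]-c["cy"])/c["fy"],1]);return -c["R"].T@c["t"],d
def onz(n,p,z):
    o,d=ray(n,p);return o+d*(z-o[2])/d[2]
def tri(a,b):
    o1,d1=ray("side",a);o2,d2=ray("top",b)
    s=np.linalg.lstsq(np.c_[d1,-d2],o2-o1,rcond=None)[0]
    P,Q=o1+d1*s[0],o2+d2*s[1];return (P+Q)/2,np.linalg.norm(P-Q)
def proj(n,X):
    c=C[n];q=c["R"]@np.array(X)+c["t"];return np.array([c["fx"]*q[0]/q[2]+c["cx"],c["fy"]*q[1]/q[2]+c["cy"]])
def mask(im,lo,hi,roi):
    h=cv2.cvtColor(im,cv2.COLOR_RGB2HSV);m=cv2.inRange(h,np.array(lo),np.array(hi))
    r=np.zeros_like(m);x0,y0,x1,y1=roi;r[y0:y1,x0:x1]=m[y0:y1,x0:x1];return r
def big(m):
    c=max(cv2.findContours(m,cv2.RETR_EXTERNAL,cv2.CHAIN_APPROX_NONE)[0],key=cv2.contourArea);return c
E
python3 - <<'E'
from h import *
t=cv2.imread("pics/top0.png");s=cv2.imread("pics/side0.png")
for n,im in(("top",t),("side",s)):
    h=cv2.cvtColor(im,cv2.COLOR_BGR2HSV)
    for p in ({"top":[(365,266),(343,260),(475,266),(446,263),(492,275),(470,277),(380,290),(440,230),(266,275)],"side":[(303,265),(300,280),(338,325),(345,355),(304,252)]}[n]): print(n,p,h[p[1],p[0]])
a=cv2.resize(t[235:310,220:510],None,fx=2.75,fy=2.75,interpolation=cv2.INTER_CUBIC)
b=cv2.resize(s[200:370,230:380],None,fx=2.3,fy=2.3,interpolation=cv2.INTER_CUBIC)
o=np.zeros((a.shape[0]+b.shape[0],800,3),np.uint8);o[:a.shape[0],:a.shape[1]]=a[:,:800];o[a.shape[0]:,:b.shape[1]]=b
cv2.imwrite("pics/z.png",o);print(o.shape)
E
```

```text
top (365, 266) [ 71  72 139]
top (343, 260) [ 76  73 147]
top (475, 266) [ 10 175 130]
top (446, 263) [161  84 103]
top (492, 275) [ 12 168 176]
top (470, 277) [ 19  97 174]
top (380, 290) [ 18  20 127]
top (440, 230) [ 16  22 128]
top (266, 275) [126   7 173]
side (303, 265) [ 71  56 170]
side (300, 280) [ 68  56 101]
side (338, 325) [ 10 131 154]
side (345, 355) [ 19  81 138]
side (304, 252) [ 69  57 171]
(597, 800, 3)
```

View pics/z.png

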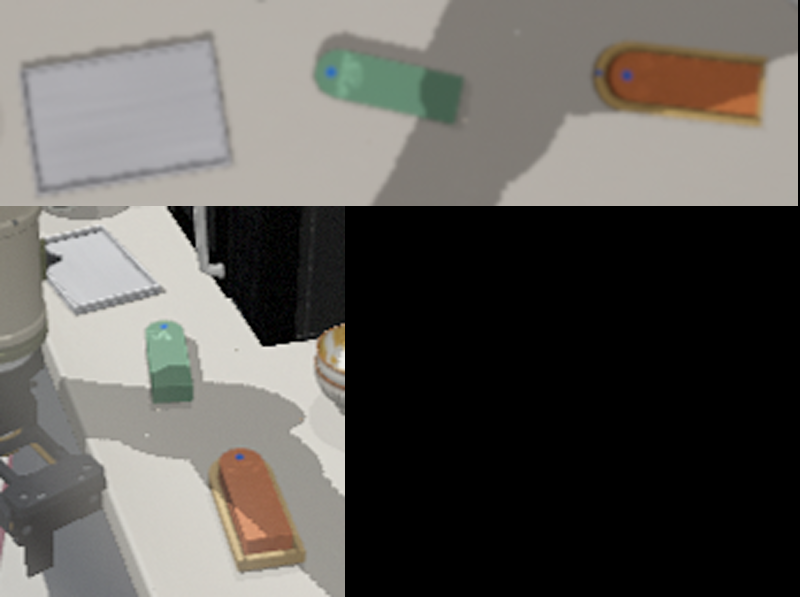

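The crop shows the blue dots clearly: top view green (340,261), coarse (447,262), holder rim (437,261). The side view shows green at (301,252) and coarse at (334,309). I'll measure from the dots and edges.

```bash
cat >> h.py <<'E'
K=4
def up(im): return cv2.resize(im,None,fx=K,fy=K,interpolation=cv2.INTER_CUBIC)
def cont(im,lo,hi,roi):
    c=big(mask(up(im),lo,hi,[K*v for v in roi]))[:,0].astype(float);return (c+.5)/K-.5
def dots(im,roi):
    m=mask(up(im),(100,90,40),(150,255,255),[K*v for v in roi])
    n,_,st,ce=cv2.connectedComponentsWithStats(m)
    return [((ce[i]+.5)/K-.5).round(2).tolist()+[int(st[i,4])] for i in range(1,n) if st[i,4]>15]
GREEN=((55,35,30),(90,255,255));RED=((0,115,30),(14,255,255));WOODRED=((0,75,30),(30,255,255))
def outline(im,col,roi,z):
    P=np.array([onz("top",p,z)[:2] for p in cont(im,*col,roi)])
    r=cv2.minAreaRect((P*1000).astype(np.float32))
    return P,np.array(cv2.boxPoints(r)),r
E
python3 - <<'E'
from h import *
np.set_printoptions(precision=4,suppress=True)
t=cv2.imread("pics/top0.png")[:,:,::-1].copy();s=cv2.imread("pics/side0.png")[:,:,::-1].copy()
for n in C: print(n,-C[n]["R"].T@C[n]["t"])
dt={"g":dots(t,(330,250,352,272)),"c":dots(t,(430,250,458,275))};ds={"g":dots(s,(290,245,315,262)),"c":dots(s,(320,300,345,318))};print(dt,ds)
print("g dot",tri(ds["g"][0][:2],dt["g"][0][:2]))
for d in dt["c"]: print("c dot",tri(ds["c"][0][:2],d[:2]), onz("top",d[:2],.036),onz("top",d[:2],.019))
for nm,col,roi,z in(("g",GREEN,(325,240,400,290),.026),("c",RED,(430,240,510,290),.036),("hold",WOODRED,(425,240,510,290),.019)):
    P,b,r=outline(t,col,roi,z);print(nm,b,r)
    # far square edge: axis
# tray
h=up(t);
m=mask(h,(110,4,90),(150,40,255),[K*v for v in(222,240,310,308)]);c=big(m)[:,0]
r=cv2.minAreaRect(c.astype(np.float32));bp=(cv2.boxPoints(r)+.5)/K-.5
print("tray px",bp,[onz("top",p,.014)[:2] for p in bp],r[1][0]/K,r[1][1]/K)
print("tray side cols",proj("side",[.5,.15,.0]))
# microwave handle bottom-most top pixel
print("mw handle top", onz("top",(315,233),.25), "front edge",onz("top",(270,220),.28),onz("top",(377,213),.28))
# tray corner right-near in side
print(tri((230+162/2.3,200+(290-206)/2.3),(220+231/2.75,235+162/2.75)), tri((230+100/2.3,200+(228-206)/2.3),(220+211/2.75,235+37/2.75)))
print("bowl",onz("top",(182,273),.064),"mug",onz("top",(168,220),.1),"foodbowl",onz("top",(413,190),.05),onz("top",(413,212),.05))
E
```

```text
side [ 0.1055 -1.3988  0.9399]
top [0.4883 0.0235 1.48  ]
{'g': [[339.89, 260.73, 193]], 'c': [[447.53, 262.01, 110]]} {'g': [[300.83, 251.91, 89]], 'c': [[333.63, 308.62, 78]]}
g dot (array([ 0.5127, -0.0254,  0.0221]), np.float64(0.004003459098585836))
c dot (array([ 0.5111, -0.3227,  0.032 ]), np.float64(0.0035542719642386706)) [ 0.5093 -0.3212  0.036 ] [ 0.5096 -0.3252  0.019 ]
g [[ 458.3841 -148.5306]
 [ 506.6272 -159.4994]
 [ 539.3523  -15.5673]
 [ 491.1092   -4.5985]] ((498.8681945800781, -82.04893493652344), (147.60548400878906, 49.47439193725586), 77.19074249267578)
c [[ 468.777  -450.3919]
 [ 521.1583 -456.0951]
 [ 537.8895 -302.4239]
 [ 485.5082 -296.7207]] ((503.3332214355469, -376.40789794921875), (154.57931518554688, 52.69085693359375), 83.78629302978516)
hold [[ 459.2423 -459.8117]
 [ 529.8384 -467.1085]
 [ 547.4938 -296.295 ]
 [ 476.8977 -288.9982]] ((503.3680419921875, -378.0533447265625), (171.7235565185547, 70.97221374511719), 84.09884643554688)
tray px [[226.4199 260.3313]
 [296.2918 249.254 ]
 [303.4232 294.2363]
 [233.5513 305.3135]] [array([0.5097, 0.2931]), array([0.5422, 0.0974]), array([0.4168, 0.0761]), array([0.3846, 0.2707])] 45.544002532958984 70.74451446533203
tray side cols [280.9574 230.5177]
mw handle top [0.5722 0.0417 0.25  ] front edge [0.5995 0.1454 0.28  ] [ 0.6175 -0.1014  0.28  ]
(array([0.4756, 0.0546, 0.0407]), np.float64(0.11924048060585607)) (array([0.5041, 0.0999, 0.1053]), np.float64(0.07544092439773638))
bowl [0.4738 0.4035 0.064 ] mug [0.6142 0.4348 0.1   ] foodbowl [ 0.7067 -0.2246  0.05  ] [ 0.6457 -0.2243  0.05  ]
```

```bash
cat >> h.py <<'E'
from scipy.spatial.transform import Rotation as Ro
def go(x,y,z,yaw,p=None,cy=None):
    "shift and spin from the present (or given) pose to a tool-down pose, tool x at yaw deg"
    s=read_state();R=Ro.from_quat(s["eef_rot"]).as_matrix();p=np.array(s["ee_pos"])
    y0=np.degrees(np.arctan2(R[1,0],R[0,0]));d=R.T@(np.array([x,y,z])-p)
    dy=(yaw-y0+180)%360-180
    print("pos",p.round(4),"yaw",y0.round(2),"tilt",np.degrees(np.arccos(-R[2,2])).round(2),"t",round(s["time"],2),"-> dp",(d/.25).round(4),"spin",(-dy/180).round(4),"F",np.round(s["ft_force"],1),"w",round(s["width"],4),"g",round(s["grip_force"],1))
E
python3 - <<'E'
from h import *
go(.5033,-.3783,.15,84)
t=None
print(tri((230+162/2.3,200+(290-206)/2.3),(296.3,249.3)), tri((230+100/2.3,200+(228-206)/2.3),(226.4,260.3)))
E
```

```text
pos [ 0.2117 -0.5877  0.2219] yaw 19.81 tilt 0.07 t 0.1 -> dp [ 1.3811 -0.3923  0.2879] spin -0.3566 F [0.2 0.3 0.3] w 0.0872 g 0.0
(array([ 0.54630935,  0.09707082, -0.00075294]), np.float64(0.007682158912182092)) (array([0.51108357, 0.29531969, 0.0006903 ]), np.float64(0.002338074385187916))
```

Emit:
carry_out([
  {"hand": 87, "dp": [0.2, -0.06, 0.03], "spin": -0.048},
  {"hand": 87, "dp": [0.4, -0.12, 0.07], "spin": -0.095},
  {"hand": 87, "dp": [0.6, -0.17, 0.12], "spin": -0.143},
  {"hand": 87, "dp": [0.8, -0.23, 0.17], "spin": -0.19},
  {"hand": 87, "dp": [0.98, -0.28, 0.2], "spin": -0.238},
  {"hand": 87, "dp": [1.0, -0.39, 0.25], "spin": -0.28},
  {"hand": 87, "dp": [1.0, -0.39, 0.28], "spin": -0.32},
  {"hand": 87, "dp": [1.0, -0.39, 0.28], "spin": -0.3566},
  {"hand": 87, "dp": [1.0, -0.39, 0.28], "spin": -0.3566},
])

```text
time: 1.0
ee_pos: [0.4137, -0.4112, 0.152]
eef_rot: [0.742, 0.67, -0.0, -0.001]
ft_force: [-1.0, 0.1, 0.6]
width: 0.0872
grip_force: 0.0
```

```bash
python3 -c "
from h import *
go(.5033,-.3783,.15,84);go(.5033,-.3783,.06,84)"
```

```text
pos [ 0.4137 -0.4112  0.152 ] yaw 84.12 tilt 0.06 t 1.0 -> dp [0.1678 0.3428 0.0078] spin 0.0006 F [-1.   0.1  0.6] w 0.0872 g 0.0
pos [ 0.4137 -0.4112  0.152 ] yaw 84.12 tilt 0.06 t 1.0 -> dp [0.1676 0.3431 0.3678] spin 0.0006 F [-1.   0.1  0.6] w 0.0872 g 0.0
```

Emit:
carry_out([
  {"hand": 87, "dp": [0.08, 0.17, 0.0], "spin": 0},
  {"hand": 87, "dp": [0.168, 0.343, 0.05], "spin": 0},
  {"hand": 87, "dp": [0.168, 0.343, 0.2], "spin": 0},
  {"hand": 87, "dp": [0.168, 0.343, 0.367], "spin": 0},
  {"hand": 87, "dp": [0.168, 0.343, 0.367], "spin": 0},
  {"hand": 87, "dp": [0.168, 0.343, 0.367], "spin": 0},
  {"hand": 87, "dp": [0.168, 0.343, 0.367], "spin": 0},
  {"hand": 87, "dp": [0.168, 0.343, 0.367], "spin": 0},
])

```text
time: 1.8
ee_pos: [0.5047, -0.3798, 0.0634]
eef_rot: [0.744, 0.669, 0.0, 0.002]
ft_force: [0.8, -0.0, 0.2]
width: 0.0868
grip_force: 0.0
```

```bash
python3 -c "
from h import *
go(.5033,-.3783,.022,84)
cv2.imwrite('pics/s1.png',cv2.resize(camera('side')[230:390,240:440,::-1],None,fx=4,fy=3.75))"
```

```text
pos [ 0.5047 -0.3798  0.0634] yaw 83.93 tilt 0.21 t 1.8 -> dp [ 0.0056 -0.0066  0.1654] spin -0.0004 F [ 0.8 -0.   0.2] w 0.0868 g 0.0
```

View pics/s1.png

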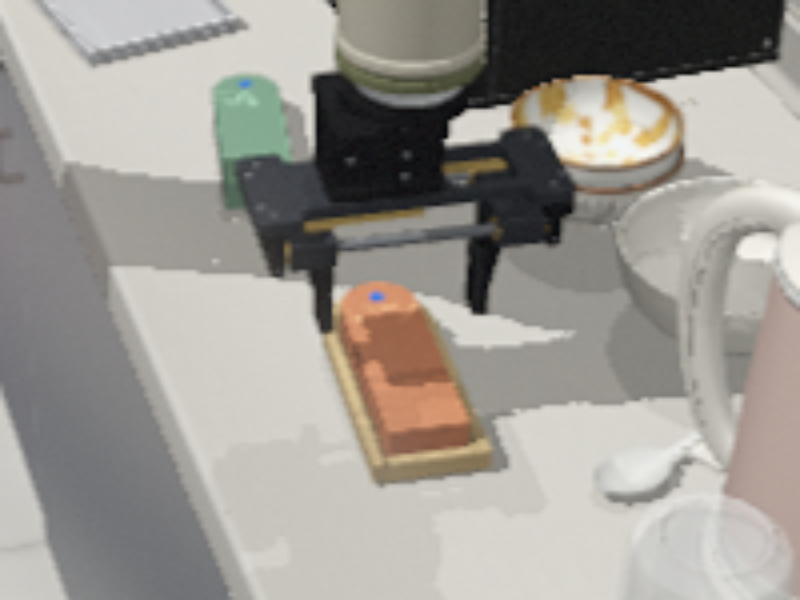

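The picture shows the open fingers at (325,300) and (480,300), straddling the coarse stone in its holder, with the gripper clear of the food bowl.

Emit:
carry_out([
  {"hand": 87, "dp": [0.003, -0.005, 0.05], "spin": 0},
  {"hand": 87, "dp": [0.003, -0.005, 0.1], "spin": 0},
  {"hand": 87, "dp": [0.003, -0.005, 0.145], "spin": 0},
  {"hand": 87, "dp": [0.003, -0.005, 0.145], "spin": 0},
  {"hand": 87, "dp": [0.003, -0.005, 0.145], "spin": 0},
  {"hand": 87, "dp": [0.003, -0.005, 0.145], "spin": 0},
], force=40)

```text
time: 2.45
ee_pos: [0.5029, -0.378, 0.0249]
eef_rot: [0.743, 0.669, 0.0, 0.0]
ft_force: [0.0, -0.7, 0.6]
width: 0.0868
grip_force: 0.0
```

```bash
python3 -c "
from h import *
for i in range(4): camera('top');go(.5033,-.3783,.022,84)"
```

```text
pos [ 0.5029 -0.3781  0.025 ] yaw 84.0 tilt 0.05 t 2.5 -> dp [-0.0008  0.0017  0.0122] spin 0.0 F [0.  0.6 0. ] w 0.0869 g 0.0
pos [ 0.5029 -0.3781  0.0251] yaw 84.0 tilt 0.06 t 2.55 -> dp [-0.0007  0.0017  0.0124] spin 0.0 F [-0.1 -0.3 -0. ] w 0.0868 g 0.0
pos [ 0.5028 -0.3781  0.0251] yaw 84.0 tilt 0.05 t 2.6 -> dp [-0.0007  0.002   0.0123] spin -0.0 F [-0.6 -0.4 -0.6] w 0.0868 g 0.0
pos [ 0.5028 -0.378   0.025 ] yaw 84.0 tilt 0.04 t 2.65 -> dp [-0.0008  0.0022  0.012 ] spin -0.0 F [-0.2  0.6  1. ] w 0.0868 g 0.0
```

Emit:
carry_out([
  {"hand": 87, "dp": [0, 0.002, 0.012], "spin": 0},
  {"hand": 60, "dp": [0, 0.002, 0.012], "spin": 0},
  {"hand": 45, "dp": [0, 0.002, 0.012], "spin": 0},
  {"hand": 45, "dp": [0, 0.002, 0.012], "spin": 0},
  {"hand": 45, "dp": [0, 0.002, 0.012], "spin": 0},
  {"hand": 45, "dp": [0, 0.002, 0.012], "spin": 0},
  {"hand": 45, "dp": [0, 0.002, 0.012], "spin": 0},
  {"hand": 45, "dp": [0, 0.002, 0.012], "spin": 0},
], force=40)

```text
time: 3.45
ee_pos: [0.5033, -0.378, 0.0217]
eef_rot: [0.743, 0.669, 0.0, 0.0]
ft_force: [0.5, -1.1, -0.2]
width: 0.0495
grip_force: 40.0
```

```bash
python3 -c "
from h import *
go(.5033,-.3783,.1,84)"
```

```text
pos [ 0.5033 -0.378   0.0217] yaw 84.01 tilt 0.03 t 3.45 -> dp [-1.400e-03  3.000e-04 -3.133e-01] spin 0.0 F [ 0.5 -1.1 -0.2] w 0.0495 g 40.0
```

Gripped with almost no side force, so it is well centred. I'll lift gently.

Emit:
carry_out([
  {"hand": 45, "dp": [0, 0, -0.02], "spin": 0},
  {"hand": 45, "dp": [0, 0, -0.05], "spin": 0},
  {"hand": 45, "dp": [0, 0, -0.1], "spin": 0},
  {"hand": 45, "dp": [0, 0, -0.18], "spin": 0},
  {"hand": 45, "dp": [0, 0, -0.26], "spin": 0},
  {"hand": 45, "dp": [0, 0, -0.32], "spin": 0},
  {"hand": 45, "dp": [0, 0, -0.34], "spin": 0},
  {"hand": 45, "dp": [0, 0, -0.34], "spin": 0},
  {"hand": 45, "dp": [0, 0, -0.34], "spin": 0},
])

```text
time: 4.35
ee_pos: [0.5025, -0.3777, 0.1057]
eef_rot: [0.743, 0.669, -0.0, -0.001]
ft_force: [-0.5, -0.0, -4.3]
width: 0.0495
grip_force: 40.0
```

```bash
python3 -c "
from h import *
go(.461,.184,.105,99.4);go(.485,-.13,.105,90)
cv2.imwrite('pics/s2.png',cv2.resize(camera('side')[230:390,240:440,::-1],None,fx=4,fy=3.75))"
```

```text
pos [ 0.5025 -0.3777  0.1057] yaw 84.0 tilt 0.07 t 4.35 -> dp [ 2.2171 -0.4001  0.0046] spin -0.0856 F [-0.5 -0.  -4.3] w 0.0495 g 40.0
pos [ 0.5025 -0.3777  0.1057] yaw 84.0 tilt 0.07 t 4.35 -> dp [ 0.9781 -0.1732  0.0037] spin -0.0333 F [-0.5 -0.  -4.3] w 0.0495 g 40.0
```

View pics/s2.png

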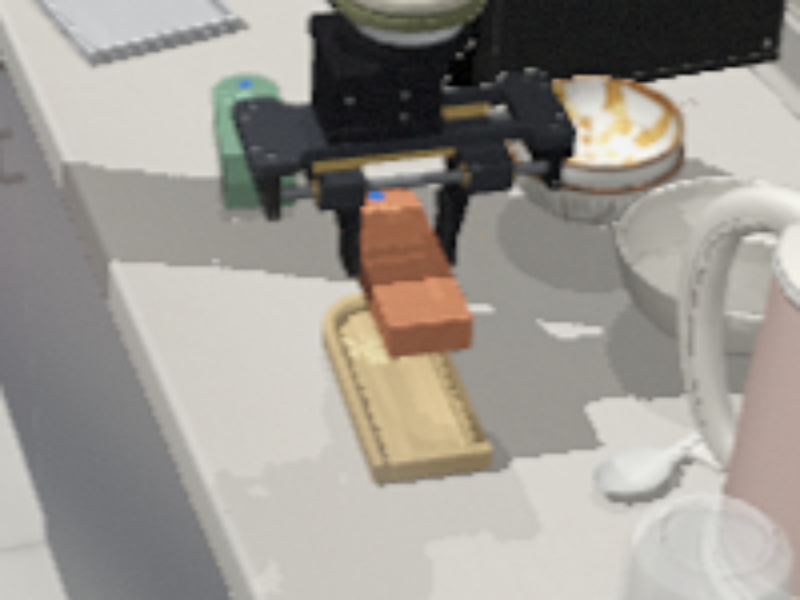

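The side view shows the coarse stone held level above the now empty pocket. On to the tray, keeping low in x past the microwave handle.

Emit:
carry_out([
  {"hand": 45, "dp": [0.03, -0.02, 0], "spin": 0},
  {"hand": 45, "dp": [0.11, -0.06, 0], "spin": 0},
  {"hand": 45, "dp": [0.22, -0.1, 0], "spin": -0.01},
  {"hand": 45, "dp": [0.35, -0.14, 0], "spin": -0.02},
  {"hand": 45, "dp": [0.48, -0.18, 0], "spin": -0.03},
  {"hand": 45, "dp": [0.61, -0.21, 0], "spin": -0.04},
  {"hand": 45, "dp": [0.73, -0.24, 0], "spin": -0.05},
  {"hand": 45, "dp": [0.83, -0.26, 0], "spin": -0.06},
  {"hand": 45, "dp": [0.9, -0.268, 0], "spin": -0.07},
  {"hand": 45, "dp": [0.928, -0.268, 0], "spin": -0.08},
  {"hand": 45, "dp": [0.928, -0.268, 0], "spin": -0.0856},
  {"hand": 45, "dp": [0.928, -0.268, 0], "spin": -0.0856},
])

```text
time: 5.6
ee_pos: [0.4608, -0.1414, 0.1065]
eef_rot: [0.647, 0.763, -0.0, 0.0]
ft_force: [-0.7, -0.3, -2.9]
width: 0.0497
grip_force: 40.0
```

```bash
python3 -c "
from h import *
go(.461,.184,.105,99.4);go(.455,.09,.105,99.4)"
```

```text
pos [ 0.4608 -0.1414  0.1065] yaw 99.38 tilt 0.02 t 5.6 -> dp [1.284  0.2129 0.0055] spin -0.0001 F [-0.7 -0.3 -2.9] w 0.0497 g 40.0
pos [ 0.4608 -0.1414  0.1065] yaw 99.38 tilt 0.02 t 5.6 -> dp [0.9169 0.128  0.0057] spin -0.0001 F [-0.7 -0.3 -2.9] w 0.0497 g 40.0
```

Emit:
carry_out([
  {"hand": 45, "dp": [0.03, 0.0, 0], "spin": 0},
  {"hand": 45, "dp": [0.11, 0.01, 0], "spin": 0},
  {"hand": 45, "dp": [0.22, 0.02, 0], "spin": 0},
  {"hand": 45, "dp": [0.35, 0.04, 0], "spin": 0},
  {"hand": 45, "dp": [0.48, 0.06, 0], "spin": 0},
  {"hand": 45, "dp": [0.61, 0.08, 0], "spin": 0},
  {"hand": 45, "dp": [0.73, 0.1, 0], "spin": 0},
  {"hand": 45, "dp": [0.83, 0.12, 0], "spin": 0},
  {"hand": 45, "dp": [0.9, 0.128, 0], "spin": 0},
  {"hand": 45, "dp": [0.917, 0.128, 0], "spin": 0},
  {"hand": 45, "dp": [0.917, 0.128, 0], "spin": 0},
])

```text
time: 6.7
ee_pos: [0.4546, 0.0912, 0.1064]
eef_rot: [0.647, 0.763, -0.0, -0.0]
ft_force: [0.6, -0.2, -3.9]
width: 0.0492
grip_force: 40.0
```

```bash
python3 -c "
from h import *
go(.461,.184,.105,99.4);go(.461,.184,.026,99.4)"
```

```text
pos [0.4546 0.0912 0.1064] yaw 99.42 tilt 0.01 t 6.7 -> dp [0.3621 0.0859 0.0058] spin 0.0001 F [ 0.6 -0.2 -3.9] w 0.0492 g 40.0
pos [0.4546 0.0912 0.1064] yaw 99.42 tilt 0.01 t 6.7 -> dp [0.3621 0.0859 0.3218] spin 0.0001 F [ 0.6 -0.2 -3.9] w 0.0492 g 40.0
```

Emit:
carry_out([
  {"hand": 45, "dp": [0.05, 0.01, 0], "spin": 0},
  {"hand": 45, "dp": [0.14, 0.03, 0], "spin": 0},
  {"hand": 45, "dp": [0.24, 0.06, 0], "spin": 0},
  {"hand": 45, "dp": [0.33, 0.08, 0], "spin": 0},
  {"hand": 45, "dp": [0.362, 0.086, 0.03], "spin": 0},
  {"hand": 45, "dp": [0.362, 0.086, 0.1], "spin": 0},
  {"hand": 45, "dp": [0.362, 0.086, 0.18], "spin": 0},
  {"hand": 45, "dp": [0.362, 0.086, 0.26], "spin": 0},
  {"hand": 45, "dp": [0.362, 0.086, 0.31], "spin": 0},
  {"hand": 45, "dp": [0.362, 0.086, 0.322], "spin": 0},
  {"hand": 45, "dp": [0.362, 0.086, 0.322], "spin": 0},
  {"hand": 45, "dp": [0.362, 0.086, 0.322], "spin": 0},
])

```text
time: 7.9
ee_pos: [0.4618, 0.1839, 0.0268]
eef_rot: [0.647, 0.763, 0.0, 0.0]
ft_force: [0.4, -0.9, -4.8]
width: 0.0497
grip_force: 40.0
```

```bash
python3 -c "
from h import *
go(.461,.184,.0155,99.4)
cv2.imwrite('pics/s3.png',np.hstack([cv2.resize(camera('side')[170:270,200:300,::-1],None,fx=4,fy=4),cv2.resize(camera('top')[210:310,220:320,::-1],None,fx=4,fy=4)]))"
```

```text
pos [0.4618 0.1839 0.0268] yaw 99.39 tilt 0.07 t 7.9 -> dp [ 0.0007 -0.0032  0.0451] spin -0.0001 F [ 0.4 -0.9 -4.8] w 0.0497 g 40.0
```

View pics/s3.png

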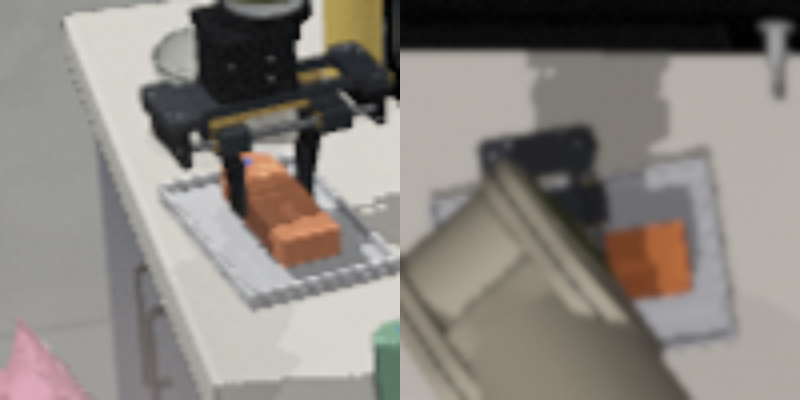

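The stone hangs level inside the tray outline, in the middle of both crops. Now I'll lower it slowly to contact.

Emit:
carry_out([
  {"hand": 45, "dp": [0, 0, 0.01], "spin": 0},
  {"hand": 45, "dp": [0, 0, 0.02], "spin": 0},
  {"hand": 45, "dp": [0, 0, 0.026], "spin": 0},
  {"hand": 45, "dp": [0, 0, 0.032], "spin": 0},
  {"hand": 45, "dp": [0, 0, 0.036], "spin": 0},
  {"hand": 45, "dp": [0, 0, 0.036], "spin": 0},
])

```text
time: 8.6
ee_pos: [0.461, 0.184, 0.0169]
eef_rot: [0.647, 0.763, -0.0, -0.0]
ft_force: [-0.3, 1.0, -2.8]
width: 0.0498
grip_force: 40.0
```

```bash
python3 -c "
from h import *
go(.461,.184,.0155,99.4)"
```

```text
pos [0.461  0.184  0.0169] yaw 99.41 tilt 0.02 t 8.6 -> dp [ 0.0001 -0.0001  0.0054] spin 0.0 F [-0.3  1.  -2.8] w 0.0498 g 40.0
```

Emit:
carry_out([
  {"hand": 45, "dp": [0, 0, 0.003], "spin": 0},
  {"hand": 45, "dp": [0, 0, 0.006], "spin": 0},
  {"hand": 45, "dp": [0, 0, 0.006], "spin": 0},
])

```text
time: 8.9
ee_pos: [0.4612, 0.184, 0.0156]
eef_rot: [0.647, 0.763, 0.0, 0.0]
ft_force: [0.1, -0.4, -1.8]
width: 0.0496
grip_force: 40.0
```

Emit:
carry_out([
  {"hand": 45, "dp": [0, 0, 0.002], "spin": 0},
  {"hand": 45, "dp": [0, 0, 0.004], "spin": 0},
  {"hand": 45, "dp": [0, 0, 0.004], "spin": 0},
])

```text
time: 9.2
ee_pos: [0.4612, 0.184, 0.0155]
eef_rot: [0.647, 0.763, -0.0, 0.0]
ft_force: [-6.6, -4.0, 14.6]
width: 0.0498
grip_force: 40.0
```

Contact with the tray floor (about 4 mm up). Releasing.

Emit:
carry_out([
  {"hand": 45, "dp": [0, 0, -0.003], "spin": 0},
  {"hand": 70, "dp": [0, 0, -0.003], "spin": 0},
  {"hand": 70, "dp": [0, 0, -0.003], "spin": 0},
  {"hand": 70, "dp": [0, 0, -0.003], "spin": 0},
  {"hand": 70, "dp": [0, 0, -0.003], "spin": 0},
  {"hand": 70, "dp": [0, 0, -0.05], "spin": 0},
  {"hand": 70, "dp": [0, 0, -0.15], "spin": 0},
  {"hand": 75, "dp": [0, 0, -0.3], "spin": 0},
  {"hand": 87, "dp": [0, 0, -0.45], "spin": 0},
  {"hand": 87, "dp": [0, 0, -0.45], "spin": 0},
  {"hand": 87, "dp": [0, 0, -0.45], "spin": 0},
])

```text
time: 10.3
ee_pos: [0.4617, 0.1841, 0.1282]
eef_rot: [0.647, 0.763, 0.001, 0.001]
ft_force: [0.7, -0.1, -0.5]
width: 0.0855
grip_force: 0.0
```

```bash
python3 -c "
from h import *
go(.46,-.03,.12,77)"
```

```text
pos [0.4617 0.1841 0.1282] yaw 99.4 tilt 0.14 t 10.3 -> dp [-0.8438 -0.1468  0.033 ] spin 0.1244 F [ 0.7 -0.1 -0.5] w 0.0855 g 0.0
```

```bash
cat > m.py <<'E'
from h import *
np.set_printoptions(precision=2,suppress=True)
t=camera("top");s=camera("side");cv2.imwrite("pics/t4.png",t[:,:,::-1])
for lo in (30,40,50):
  for z in(0.026,):
    P,b,r=outline(t,((55,lo,30),(90,255,255)),(325,240,400,290),z);print(lo,b.tolist(),r)
d=dots(t,(330,250,352,272))[0];e=dots(s,(285,240,320,265))[0];print(d,e,tri(e[:2],d[:2]),onz("top",d[:2],.026)*1000)
# bowls: hold outline with empty pocket
P,b,r=outline(t,((8,60,30),(30,255,255)),(425,240,510,290),.019);print("holder",b.tolist(),r,dots(t,(430,250,445,275)))
a=cv2.resize(t[235:310,220:510,::-1],None,fx=2.75,fy=2.75,interpolation=cv2.INTER_CUBIC);cv2.imwrite("pics/t4z.png",a)
E
python3 m.py
```

```text
30 [[459.0230407714844, -148.15428161621094], [507.0213623046875, -158.4632110595703], [537.9171142578125, -14.612808227539062], [489.9188232421875, -4.3038787841796875]] ((498.4700927734375, -81.383544921875), (147.13084411621094, 49.09291076660156), 77.87834167480469)
40 [[459.7277526855469, -147.44140625], [506.143798828125, -157.49624633789062], [536.9478759765625, -15.295578002929688], [490.53179931640625, -5.2407379150390625]] ((498.3377990722656, -81.36849212646484), (145.4988555908203, 47.49260711669922), 77.7772216796875)
50 [[460.51226806640625, -146.91488647460938], [505.5041198730469, -156.67808532714844], [536.0570678710938, -15.880828857421875], [491.0652160644531, -6.1176300048828125]] ((498.28466796875, -81.39785766601562), (144.0740966796875, 46.03899002075195), 77.75667572021484)
[340.06, 260.7, 216] [300.84, 252.03, 99] (array([ 0.51, -0.03,  0.02]), np.float64(0.0038091541747134147)) [510.84 -25.23  26.  ]
holder [[458.16412353515625, -460.75872802734375], [531.5377807617188, -468.388671875], [549.4688110351562, -295.9542236328125], [476.09515380859375, -288.32427978515625]] ((503.81646728515625, -378.3564758300781), (173.36424255371094, 73.76927947998047), 84.06330108642578) []
```

View pics/t4z.png

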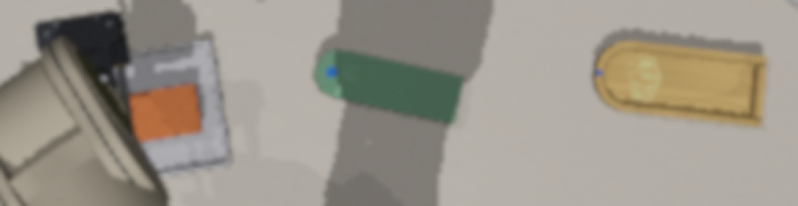

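The crop shows the green stone unmoved (dot at about (340,261)), the coarse stone in the tray, and the pocket empty. Estimates agree: green centre (0.4984,-0.0814), yaw 77.6°; pocket (0.5034,-0.3783), yaw 84.05°.

Emit:
carry_out([
  {"hand": 87, "dp": [-0.1, -0.02, 0.0], "spin": 0.01},
  {"hand": 87, "dp": [-0.24, -0.05, 0.0], "spin": 0.03},
  {"hand": 87, "dp": [-0.4, -0.08, 0.01], "spin": 0.05},
  {"hand": 87, "dp": [-0.56, -0.1, 0.02], "spin": 0.08},
  {"hand": 87, "dp": [-0.72, -0.13, 0.03], "spin": 0.1},
  {"hand": 87, "dp": [-0.84, -0.147, 0.033], "spin": 0.121},
  {"hand": 87, "dp": [-0.95, -0.147, 0.033], "spin": 0.121},
  {"hand": 87, "dp": [-0.98, -0.147, 0.033], "spin": 0.121},
  {"hand": 87, "dp": [-0.98, -0.147, 0.033], "spin": 0.121},
  {"hand": 87, "dp": [-0.98, -0.147, 0.033], "spin": 0.121},
])

```text
time: 11.4
ee_pos: [0.4646, -0.0623, 0.1183]
eef_rot: [0.779, 0.627, -0.0, -0.001]
ft_force: [0.1, -0.3, -0.2]
width: 0.0869
grip_force: 0.0
```

```bash
python3 -c "
from h import *
go(.4984,-.0814,.05,77.6)"
```

```text
pos [ 0.4646 -0.0623  0.1183] yaw 77.71 tilt 0.07 t 11.4 -> dp [-0.0459  0.1485  0.273 ] spin 0.0006 F [ 0.1 -0.3 -0.2] w 0.0869 g 0.0
```

Emit:
carry_out([
  {"hand": 87, "dp": [-0.02, 0.06, 0.0], "spin": 0},
  {"hand": 87, "dp": [-0.046, 0.12, 0.0], "spin": 0},
  {"hand": 87, "dp": [-0.046, 0.148, 0.08], "spin": 0},
  {"hand": 87, "dp": [-0.046, 0.148, 0.18], "spin": 0},
  {"hand": 87, "dp": [-0.046, 0.148, 0.28], "spin": 0},
  {"hand": 87, "dp": [-0.046, 0.148, 0.34], "spin": 0},
  {"hand": 87, "dp": [-0.046, 0.148, 0.36], "spin": 0},
  {"hand": 87, "dp": [-0.046, 0.148, 0.36], "spin": 0},
  {"hand": 87, "dp": [-0.046, 0.148, 0.36], "spin": 0},
  {"hand": 87, "dp": [-0.046, 0.148, 0.36], "spin": 0},
])

```text
time: 12.4
ee_pos: [0.4994, -0.0829, 0.0298]
eef_rot: [0.779, 0.627, 0.001, 0.001]
ft_force: [0.6, 0.2, -0.6]
width: 0.0872
grip_force: 0.0
```

```bash
python3 -c "
from h import *
go(.4984,-.0814,.0135,77.6)"
```

```text
pos [ 0.4994 -0.0829  0.0298] yaw 77.63 tilt 0.1 t 12.4 -> dp [ 0.0051 -0.0052  0.0654] spin 0.0002 F [ 0.6  0.2 -0.6] w 0.0872 g 0.0
```

Emit:
carry_out([
  {"hand": 87, "dp": [0.002, -0.002, 0.03], "spin": 0},
  {"hand": 87, "dp": [0.002, -0.002, 0.06], "spin": 0},
  {"hand": 87, "dp": [0.002, -0.002, 0.06], "spin": 0},
  {"hand": 87, "dp": [0.002, -0.002, 0.06], "spin": 0},
  {"hand": 87, "dp": [0.002, -0.002, 0.06], "spin": 0},
  {"hand": 87, "dp": [0.002, -0.002, 0.06], "spin": 0},
])

```text
time: 13.0
ee_pos: [0.4984, -0.0823, 0.014]
eef_rot: [0.779, 0.627, 0.0, 0.0]
ft_force: [0.2, 0.3, 0.1]
width: 0.0867
grip_force: 0.0
```

```bash
python3 -c "
from h import *
go(.4984,-.0814,.0135,77.6)"
```

```text
pos [ 0.4984 -0.0823  0.014 ] yaw 77.63 tilt 0.02 t 13.0 -> dp [ 0.0033 -0.0008  0.0018] spin 0.0002 F [0.2 0.3 0.1] w 0.0867 g 0.0
```

Emit:
carry_out([
  {"hand": 87, "dp": [0.003, 0, 0.002], "spin": 0},
  {"hand": 60, "dp": [0.003, 0, 0.002], "spin": 0},
  {"hand": 45, "dp": [0.003, 0, 0.002], "spin": 0},
  {"hand": 45, "dp": [0.003, 0, 0.002], "spin": 0},
  {"hand": 45, "dp": [0.003, 0, 0.002], "spin": 0},
  {"hand": 45, "dp": [0.003, 0, 0.002], "spin": 0},
  {"hand": 45, "dp": [0.003, 0, 0.002], "spin": 0},
  {"hand": 45, "dp": [0.003, 0, 0.002], "spin": 0},
], force=40)

```text
time: 13.8
ee_pos: [0.4987, -0.0817, 0.0134]
eef_rot: [0.779, 0.627, 0.0, 0.0]
ft_force: [2.3, -0.8, -0.3]
width: 0.0495
grip_force: 40.0
```

```bash
python3 -c "
from h import *
go(.4984,-.0814,.0135,77.6)"
```

```text
pos [ 0.4987 -0.0817  0.0134] yaw 77.62 tilt 0.04 t 13.8 -> dp [ 0.0008 -0.0014 -0.0004] spin 0.0001 F [ 2.3 -0.8 -0.3] w 0.0495 g 40.0
```

Emit:
carry_out([
  {"hand": 45, "dp": [0, 0, -0.02], "spin": 0},
  {"hand": 45, "dp": [0, 0, -0.06], "spin": 0},
  {"hand": 45, "dp": [0, 0, -0.14], "spin": 0},
  {"hand": 45, "dp": [0, 0, -0.22], "spin": 0},
  {"hand": 45, "dp": [0, 0, -0.28], "spin": 0},
  {"hand": 45, "dp": [0, 0, -0.3], "spin": 0},
  {"hand": 45, "dp": [0, 0, -0.3], "spin": 0},
  {"hand": 45, "dp": [0, 0, -0.3], "spin": 0},
])

```text
time: 14.6
ee_pos: [0.4979, -0.0816, 0.0876]
eef_rot: [0.779, 0.627, -0.0, -0.0]
ft_force: [-1.0, 0.6, -3.1]
width: 0.0495
grip_force: 40.0
```

```bash
python3 -c "
from h import *
go(.5034,-.3783,.0875,84.05)
go(.5,-.3,.0875,84.05)"
```

```text
pos [ 0.4979 -0.0816  0.0876] yaw 77.62 tilt 0.06 t 14.6 -> dp [-1.1545e+00  2.7600e-01  5.0000e-04] spin -0.0357 F [-1.   0.6 -3.1] w 0.0495 g 40.0
pos [ 0.4979 -0.0816  0.0876] yaw 77.62 tilt 0.06 t 14.6 -> dp [-8.515e-01  1.956e-01  5.000e-04] spin -0.0357 F [-1.   0.6 -3.1] w 0.0495 g 40.0
```

Emit:
carry_out([
  {"hand": 45, "dp": [-0.03, 0.01, 0], "spin": 0},
  {"hand": 45, "dp": [-0.11, 0.02, 0], "spin": 0},
  {"hand": 45, "dp": [-0.22, 0.05, 0], "spin": -0.005},
  {"hand": 45, "dp": [-0.35, 0.08, 0], "spin": -0.012},
  {"hand": 45, "dp": [-0.48, 0.11, 0], "spin": -0.02},
  {"hand": 45, "dp": [-0.61, 0.14, 0], "spin": -0.028},
  {"hand": 45, "dp": [-0.72, 0.165, 0], "spin": -0.034},
  {"hand": 45, "dp": [-0.82, 0.19, 0], "spin": -0.0357},
  {"hand": 45, "dp": [-0.85, 0.196, 0], "spin": -0.0357},
  {"hand": 45, "dp": [-0.85, 0.196, 0], "spin": -0.0357},
])

```text
time: 15.6
ee_pos: [0.4998, -0.3011, 0.0873]
eef_rot: [0.744, 0.669, -0.0, -0.001]
ft_force: [0.1, -0.4, -4.1]
width: 0.0495
grip_force: 40.0
```

```bash
python3 -c "
from h import *
go(.5034,-.3783,.0875,84.05)
go(.5034,-.3783,.040,84.05)"
```

```text
pos [ 0.4998 -0.3011  0.0873] yaw 83.9 tilt 0.08 t 15.6 -> dp [-0.3056  0.0472 -0.001 ] spin -0.0008 F [ 0.1 -0.4 -4.1] w 0.0495 g 40.0
pos [ 0.4998 -0.3011  0.0873] yaw 83.9 tilt 0.08 t 15.6 -> dp [-0.3057  0.0474  0.189 ] spin -0.0008 F [ 0.1 -0.4 -4.1] w 0.0495 g 40.0
```

Emit:
carry_out([
  {"hand": 45, "dp": [-0.05, 0.01, 0], "spin": 0},
  {"hand": 45, "dp": [-0.13, 0.02, 0], "spin": 0},
  {"hand": 45, "dp": [-0.22, 0.04, 0], "spin": 0},
  {"hand": 45, "dp": [-0.29, 0.047, 0], "spin": -0.0008},
  {"hand": 45, "dp": [-0.306, 0.047, 0.02], "spin": -0.0008},
  {"hand": 45, "dp": [-0.306, 0.047, 0.08], "spin": -0.0008},
  {"hand": 45, "dp": [-0.306, 0.047, 0.15], "spin": -0.0008},
  {"hand": 45, "dp": [-0.306, 0.047, 0.189], "spin": -0.0008},
  {"hand": 45, "dp": [-0.306, 0.047, 0.189], "spin": -0.0008},
  {"hand": 45, "dp": [-0.306, 0.047, 0.189], "spin": -0.0008},
  {"hand": 45, "dp": [-0.306, 0.047, 0.189], "spin": -0.0008},
  {"hand": 45, "dp": [-0.306, 0.047, 0.189], "spin": -0.0008},
  {"hand": 45, "dp": [-0.306, 0.047, 0.189], "spin": -0.0008},
])

```text
time: 16.9
ee_pos: [0.5048, -0.3771, 0.0417]
eef_rot: [0.742, 0.67, 0.0, 0.001]
ft_force: [0.2, 0.8, -3.7]
width: 0.0496
grip_force: 40.0
```

```bash
python3 -c "
from h import *
go(.5034,-.3783,.028,84.05)
s=camera('side');t=camera('top')
P0=np.array([.5034,-.3783,0]);u=np.array([np.cos(np.radians(84.05)),np.sin(np.radians(84.05)),0])
e=dots(s,(315,285,350,330));print(e)
s0=cv2.imread('pics/side0.png')[:,:,::-1].copy();e0=dots(s0,(320,300,345,318))[0];z=read_state()['ee_pos'][2]-.0134+.026
a=onz('side',e[0][:2],z);b=onz('side',e0[:2],.036);print('dot offset along,lat mm',1000*(a-b)@u,1000*(a-b)@[u[1],-u[0],0],a,b)
cv2.imwrite('pics/s5.png',np.hstack([cv2.resize(s[280:370,300:400,::-1],None,fx=4,fy=4),cv2.resize(t[225:315,420:520,::-1],None,fx=4,fy=4)]))"
```

```text
pos [ 0.5048 -0.3771  0.0417] yaw 84.2 tilt 0.06 t 16.9 -> dp [-0.0054 -0.0051  0.0547] spin 0.0008 F [ 0.2  0.8 -3.7] w 0.0496 g 40.0
[[333.43, 302.92, 90]]
dot offset along,lat mm 0.4927274538881676 -0.8697678791454093 [ 0.5101926  -0.32723397  0.05401347] [ 0.5110066 -0.3278142  0.036    ]
```

View pics/s5.png

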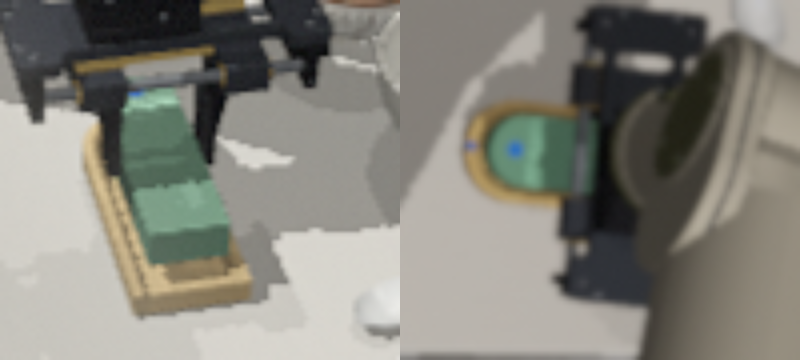

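The crops show the green stone held level over the pocket, square to it. The top view gives a clean dot at about (449,262), which I'll use for a check.

```bash
python3 -c "
from h import *
go(.5034,-.3783,.028,84.05)
t=camera('top')
u=np.array([np.cos(np.radians(84.05)),np.sin(np.radians(84.05)),0]);v=np.array([u[1],-u[0],0])
t0=cv2.imread('pics/top0.png')[:,:,::-1].copy()
d=dots(t,(440,250,460,275));d0=dots(t0,(442,250,460,275));print(d,d0)
z=read_state()['ee_pos'][2]-.0134+.026
a=onz('top',d[0][:2],z);b=onz('top',d0[0][:2],.036);print('along,lat mm',1000*(a-b)@u,1000*(a-b)@v)"
```

```text
pos [ 0.5046 -0.377   0.0414] yaw 84.2 tilt 0.03 t 17.0 -> dp [-0.0055 -0.0044  0.0537] spin 0.0008 F [ 0.2  0.1 -3.3] w 0.0497 g 40.0
[[448.37, 261.96, 201]] [[447.53, 262.01, 110]]
along,lat mm 1.9675295051988706 -0.31280546244775237
```

Emit:
carry_out([
  {"hand": 45, "dp": [-0.005, -0.003, 0], "spin": 0.001},
  {"hand": 45, "dp": [-0.005, -0.003, 0.01], "spin": 0.001},
  {"hand": 45, "dp": [-0.005, -0.003, 0.02], "spin": 0.001},
  {"hand": 45, "dp": [-0.005, -0.003, 0.03], "spin": 0.001},
  {"hand": 45, "dp": [-0.005, -0.003, 0.038], "spin": 0.001},
  {"hand": 45, "dp": [-0.005, -0.003, 0.044], "spin": 0.001},
  {"hand": 45, "dp": [-0.005, -0.003, 0.044], "spin": 0.001},
  {"hand": 45, "dp": [-0.005, -0.003, 0.044], "spin": 0.001},
])

```text
time: 17.85
ee_pos: [0.5037, -0.3781, 0.0301]
eef_rot: [0.743, 0.669, 0.0, 0.0]
ft_force: [0.1, 0.4, -3.0]
width: 0.0494
grip_force: 40.0
```

```bash
python3 -c "
from h import *
go(.5034,-.3783,.0234,84.05)"
```

```text
pos [ 0.5037 -0.3781  0.0301] yaw 84.02 tilt 0.01 t 17.85 -> dp [-0.0009 -0.001   0.0268] spin -0.0002 F [ 0.1  0.4 -3. ] w 0.0494 g 40.0
```

No contact yet (underside about 17 mm up, inside the flare). Continuing down in small steps.

Emit:
carry_out([
  {"hand": 45, "dp": [0, 0, 0.004], "spin": 0},
  {"hand": 45, "dp": [0, 0, 0.008], "spin": 0},
  {"hand": 45, "dp": [0, 0, 0.012], "spin": 0},
  {"hand": 45, "dp": [0, 0, 0.012], "spin": 0},
])

```text
time: 18.25
ee_pos: [0.5037, -0.3782, 0.027]
eef_rot: [0.743, 0.669, 0.0, 0.0]
ft_force: [-0.0, -0.3, -4.3]
width: 0.0497
grip_force: 40.0
```

Emit:
carry_out([
  {"hand": 45, "dp": [0, 0, 0.004], "spin": 0},
  {"hand": 45, "dp": [0, 0, 0.008], "spin": 0},
  {"hand": 45, "dp": [0, 0, 0.01], "spin": 0},
  {"hand": 45, "dp": [0, 0, 0.01], "spin": 0},
])

```text
time: 18.65
ee_pos: [0.5037, -0.3782, 0.0246]
eef_rot: [0.743, 0.669, -0.0, 0.0]
ft_force: [0.7, -0.9, -3.6]
width: 0.0495
grip_force: 40.0
```

Emit:
carry_out([
  {"hand": 45, "dp": [0, 0, 0.002], "spin": 0},
  {"hand": 45, "dp": [0, 0, 0.004], "spin": 0},
  {"hand": 45, "dp": [0, 0, 0.006], "spin": 0},
  {"hand": 45, "dp": [0, 0, 0.006], "spin": 0},
])

```text
time: 19.05
ee_pos: [0.5037, -0.3782, 0.0234]
eef_rot: [0.743, 0.669, -0.0, 0.0]
ft_force: [0.6, -1.1, 1.6]
width: 0.0496
grip_force: 40.0
```

Touching the pocket floor with no side force, at exactly the expected height. Releasing and backing off.

Emit:
carry_out([
  {"hand": 55, "dp": [0, 0, 0], "spin": 0},
  {"hand": 75, "dp": [0, 0, 0], "spin": 0},
  {"hand": 87, "dp": [0, 0, 0], "spin": 0},
  {"hand": 87, "dp": [0, 0, 0], "spin": 0},
  {"hand": 87, "dp": [0, 0, -0.02], "spin": 0},
  {"hand": 87, "dp": [0, 0, -0.1], "spin": 0},
  {"hand": 87, "dp": [0, 0, -0.25], "spin": 0},
  {"hand": 87, "dp": [0, 0, -0.4], "spin": 0},
  {"hand": 87, "dp": [0, 0, -0.5], "spin": 0},
  {"hand": 87, "dp": [0, -0.2, -0.5], "spin": 0},
  {"hand": 87, "dp": [-0.2, -0.4, -0.5], "spin": 0},
  {"hand": 87, "dp": [-0.4, -0.6, -0.5], "spin": 0},
  {"hand": 87, "dp": [-0.6, -0.7, -0.5], "spin": 0},
  {"hand": 87, "dp": [-0.75, -0.75, -0.5], "spin": 0},
  {"hand": 87, "dp": [-0.75, -0.75, -0.5], "spin": 0},
  {"hand": 87, "dp": [-0.75, -0.75, -0.5], "spin": 0},
])

```text
time: 20.65
ee_pos: [0.2923, -0.5495, 0.148]
eef_rot: [0.746, 0.666, -0.001, 0.0]
ft_force: [-0.3, 0.4, 0.3]
width: 0.087
grip_force: 0.0
```

```bash
python3 -c "
from h import *
s=camera('side');t=camera('top')
u=np.array([np.cos(np.radians(84.05)),np.sin(np.radians(84.05)),0]);v=np.array([u[1],-u[0],0])
t0=cv2.imread('pics/top0.png')[:,:,::-1].copy();s0=cv2.imread('pics/side0.png')[:,:,::-1].copy()
d=dots(t,(442,250,460,275))[0];d0=dots(t0,(442,250,460,275))[0];e=dots(s,(320,298,345,318))[0];e0=dots(s0,(320,298,345,318))[0];print(d,d0,e,e0)
a,b=tri(e[:2],d[:2])[0],tri(e0[:2],d0[:2])[0];print('along,lat,dz mm',1000*(a-b)@u,1000*(a-b)@v,1000*(a-b)[2])
P,b,r=outline(t,GREEN,(430,240,510,290),.036);print(r)
go(.5,-.4,.2,84)
L=np.vstack([cv2.resize(s[280:370,290:390,::-1],(400,300)),cv2.resize(s[170:270,200:300,::-1],(400,300))])
R=np.vstack([cv2.resize(t[225:315,420:520,::-1],(400,300)),cv2.resize(t[190:310,140:320,::-1],(400,300))])
cv2.imwrite('pics/end.png',np.hstack([L,R]))"
```

```text
[447.09, 262.26, 215] [447.53, 262.01, 110] [333.21, 308.32, 151] [333.63, 308.62, 78]
along,lat,dz mm 1.1858528464752747 -0.8260574049798756 0.1825707698087098
((502.69891357421875, -375.09161376953125), (149.5008087158203, 48.049095153808594), 83.66638946533203)
pos [ 0.2973 -0.5452  0.1481] yaw 83.94 tilt 0.03 t 20.75 -> dp [ 0.6633  0.745  -0.207 ] spin -0.0003 F [ 1.1  0.3 -0.2] w 0.0869 g 0.0
```

View pics/end.png

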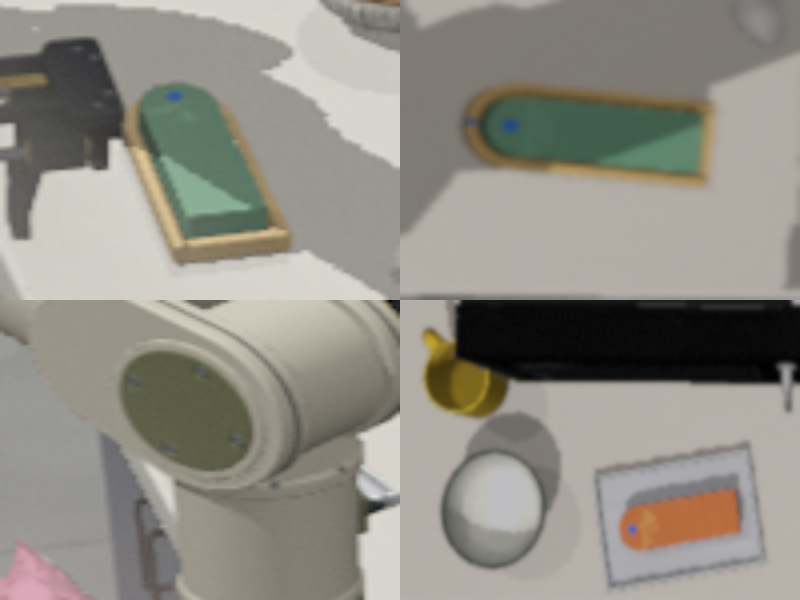

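The final crops show the green stone fully down in the pocket, round end to round end, with its dot within 1.5 mm of where the seated coarse dot was. The coarse stone lies flat in the tray, and the bowl and mug are unmoved.

```bash
python3 -c "
from bench import *
for i in range(6): camera('top')
print(close_job())"
```

```text
the job is handed in; nothing more can be done
None
```

The job is handed in: the green stone is seated fully down in the pocket, round end to round end and about 1.5 mm off where the coarse stone sat, and the coarse stone lies flat in the tray; neither stone was dropped, and the bowl and mug look unmoved.

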